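# Put the relief tile to dry and shut the box

### The job

Without gripping or lifting it, push the terracotta relief tile along the table with the fingertips, through the open mouth of the low drying box, until it lies home against the back wall. Then push the blue door fully shut behind it. Do not disturb the other things on the table.

Things in the scene. Friction and masses are not known exactly. Their poses are not given: they have to be found in the camera images.
- tile: loose terracotta tile lying flat, low relief on top: 110 mm along its x, 100 mm along its y, 22 mm thick (relief up to 4 mm more), about 0.35 kg, wider than the gripper opens. Origin at the centre of its underside, z up; its +x edge leads into the box (within 0.25 rad of the box's +x at the start), its -x edge is the one to push.
- drying_box: low plywood drying box fixed to the table; no floor, the tile slides in on the table top. Origin on the table, z up; the open mouth faces its own -x, at x = -80 mm. Side walls 60 mm high, 12 mm thick, inner faces at y = -70 and +70 mm; inner face of the back wall at x = +65 mm.
- box_mouth (a point): centre of the box's open mouth, on the table; axes as the box's (+x into the box). The clear plastic top, 60 to 65 mm above the table, begins 50 mm inside the mouth; before it the box is open above, to let fingers in.
- tile_home (a point): where the tile's origin lies when the tile is home against the back wall: on the table, at x = +10 mm, y = 0 of the box; axes as the box's. The pushed edge is then 55 mm behind this point, 35 mm inside the mouth.
- door (a joint): angle of the blue door on the mouth of the drying box, rad: 0 fully shut, 1.57 straight out from the mouth, 2.1 its stop; it starts open at 1.6 to 1.95. Upright hinge at x = -86 mm, y = -82 mm of the box, stiff enough to keep the door where it is left; about 0.5 N at the free edge moves it. No latch or handle.
- door_hinge (a point): point on the door's hinge axis, mid-height of the door, 31 mm above the table. Its axes turn with the door: y runs along the door to the free edge, -x points out of the outer face (the side away from the passage), z up.
- door_edge (a point): middle of the door's free edge, 162 mm from the hinge, 31 mm above the table; same axes as the hinge point. The door panel is 12 mm thick (6 mm either side of this line), 52 mm high, from 5 to 57 mm above the table.
- torso: dark red-brown wax torso, 160 mm high, 62 mm wide, standing on the round board; origin under its centre. A bystander: leave it alone
- pigment_cup: small dark red open cup, 56 mm across, 32 mm high, near the mouth of the drying box on the robot's side; origin under its centre. A bystander: leave it alone
- bust: terracotta bust, 116 mm high, 60 mm wide; origin under its centre. A bystander: leave it alone
- brush: paint brush lying on the table; origin at its underside, its x axis along the handle. A bystander: leave it alone
- glaze: white bottle with red cap, 60 mm across, 120 mm high; origin under its centre. A bystander: leave it alone
- mallet: wooden mallet lying on the table; origin at its underside, its x axis along the handle. A bystander: leave it alone
- water_cup: white ceramic cup, 70 mm across, 80 mm high; origin under its centre. A bystander: leave it alone
Things that resemble listed ones, but are neither listed nor needed, are in the scene too. Of the things that look like the tile, the smaller one is meant. What is shaped like the drying_box but red is not meant.

How it is judged:
On the way, in this order (a step that is already met when the one before it is completed fails the run):
1. the tile lies home in the drying box, the door still open (x of tile in the frame of drying_box above -0.005 m and y of tile in the frame of drying_box between -0.03 and 0.03 m and height (world z) of tile below 0.006 m and value of joint door above 0.5 rad), for 0.2 s.
2. the door is fully shut (value of joint door below 0.06 rad), for 0.2 s.
At the end, for the whole second after the job is handed in: The tile lies flat on the table inside the drying box, its centre at most 15 mm short of its place against the back wall, at rest, and the door is within 0.06 rad of shut (x of tile in the frame of drying_box above -0.005 m and y of tile in the frame of drying_box between -0.03 and 0.03 m and height (world z) of tile below 0.006 m and value of joint door below 0.06 rad and linear speed of tile below 0.01 m/s); the robot touches nothing.
It fails at once if the tile is lifted or tipped (underside centre more than 8 mm up, or more than 0.15 rad off level) (height (world z) of tile above 0.008 m or angle between tile's own z axis and vertical above 0.15 rad).
It fails at once if a bystander is moved more than 20 mm (distance of any of torso, pigment_cup, bust, brush, glaze, mallet, water_cup from where it was at the start of the episode above 0.02 m).
It also fails if it takes over 72 s, if anything falls off the work surface, if the arm or the gripper's body presses on something with over 40 N, if the wrist force passes 120 N, or if a joint passes its speed limit or range.

### The arm

A 6-joint arm with a two-finger parallel gripper is mounted at the origin on the work surface. World frame = base frame: x ahead of the robot, y to its left, z up, the work surface at z = 0. Lengths are in m, angles in rad, forces in N, time in s.
With the tool pointing down it reaches from about 0.35 to 0.85 m from the base axis. Payload 8.1 kg.
Tool frame: the origin (TCP) lies at the very end of the fingers, on their centre line; the grasp point (between the pads) lies 19 mm behind it; z points along the fingers, y is the line along which they close (so a half turn about z gives the same grasp; the last joint's range is limited). The gripper opens to 93 mm and grips with 3 to 60 N. Pads are 15 mm wide; open, the fingers measure 128 mm over their backs; the gripper's body (75 mm by 188 mm) begins 65 mm behind the grasp point.
Start: joints at [1.188, 0.13, 1.488, -0, 1.523, -0.085], TCP at [0.176, 0.574, 0.219] pointing down, gripper open.
Joint ranges: [-2.96, 2.96], [-0.89, 2.26], [0.02, 2.5], [-1.34, 4.48], [0, 2.73], [-2.66, 2.66]. Speed limits (rad/s): [2.39, 2.39, 2.79, 3.14, 3.14, 3.14].

### API

Orientations are given as a unit quaternion [x, y, z, w].
In Python, from plant import sensors, imaging, job gives the robot as it stands.
- The arm moves only by the shell command python3 -m inch 'ROWS' [FORCE]. ROWS is a JSON object of lists of equal length, an entry for each row: "translation": the shift along the tool's x, y, z in m, a list of three; "rot": the turn, a rotation vector about the tool's x, y, z in rad, a list of three; "grip": the opening, from -1 (shut) to 1 (fully open). In form: {"translation": [[x, y, z], ...], "rot": [[rx, ry, rz], ...], "grip": [grip, ...]}. A call has 1 to 20 rows; each row is the pose to reach, as a shift and turn from the pose commanded when the call began, along the tool's axes at that moment; what a row does not reach only later rows make up. A row lasts 1/8 s, in which the tool goes at most 62.5 mm and 10.7 degrees, less where a joint would pass 70% of its speed; a pose out of reach is approached as far as the arm can. A call with a gripper value outside its range is refused whole. The fingers move at their own pace and stop on an object; FORCE is the grip in N (left out, the last holds). Time passes only in rows, so rows that repeat a pose let the fingers close. It gives the time, the measured TCP pose, the force, the opening and the grip force at its end, in the units of the state.
- sensors.read_state(): the state, without advancing time (a new reading comes with each control period).
- imaging.get_image(name): name is "scene" or "top" or "wrist"; returns a dict with "img" (480x640x3 uint8, red, green, blue), "z_map" (480x640 float32, m along the optical axis (not along the pixel's ray), 0 where there is no reading), "vertical_fov" (degrees; the focal length in pixels is half the picture's height over the tangent of half this angle, whatever the lens; pixels are square), "cx", "cy" (the principal point, pixels), "world_from_camera" (4x4, takes a point from camera to world coordinates). Camera axes: x right, y down, z forward; pixel columns grow to the right and rows downward; lengths in m; the calibration is good to about 2 mm. A picture is of the moment at which its call begins.
- job.hand_in(): hands the job in; it is judged then, once.
Trained networks look in a picture, given as the dict that the camera call returned (one of the last four; its "shot" number tells which), for a name from the list of things; names that differ only in an ending like _2 or _b are one class to them, and where a whole thing is asked for, a point or a joint stands for the part that bears it (a point fixed in the world has none). Each returns a list of dicts, best first, with "conf" (0 to 1); they miss things now and then, are a little off and sometimes report something else, mostly with a low value. They report only what shows in the picture. A call takes as long as a camera call. They do not tell look-alikes from the thing itself.
- imaging.find_in(picture, label): "at" ([x, y, z] in m, in world coordinates, good to about 4 mm: the middle of the surface that is visible of it).
- imaging.tip_of(picture, label): "at" ([x, y, z] in m, in world coordinates, good to about 4 mm: a listed point, or the origin of a listed thing).
The state is a dict: "time": time; "q": joint angles; "joint_vel": joint speeds; "joint_torque": joint torques, N m; "ee_pos": TCP position; "ee_rot": TCP orientation; "ft_force": force on the tool from outside, world axes, zero at the start; "torque": the same for the moment, N m; "width": finger opening in m; "finger_force": force on a finger pad.
Only numpy, scipy, OpenCV 4.12 (cv2) and the standard library are available. Lean on these libraries where they do the work, as an engineer would, in place of code of your own. Each camera call takes 0.05 s, during which the arm holds its last target. There are 200 camera calls.

## Working session

There is one attempt and no reset: what is moved stays moved. The work goes in short steps, Python scripts to look and compute and a shell command to move; the robot and the scene stay as the last step left them, time stands still between calls to the robot, and variables do not carry over. Pictures are saved under pics/ and viewed, at most 10 in all, crops included, and the job is handed in when it is done.

```bash
mkdir -p pics; python3 - <<'E'
from plant import sensors, imaging
import cv2
for n in ["top","scene"]:
    p=imaging.get_image(n); cv2.imwrite(f"pics/{n}0.png",p["img"][:,:,::-1])
    for l in ["tile","drying_box","door","pigment_cup"]:
        print(n,l,"find",[([round(v,3) for v in d["at"]],round(d["conf"],2)) for d in imaging.find_in(p,l)][:4])
    for l in ["tile","drying_box","box_mouth","tile_home","door_hinge","door_edge","pigment_cup"]:
        print(n,l,"tip",[([round(v,3) for v in d["at"]],round(d["conf"],2)) for d in imaging.tip_of(p,l)][:4])
s=sensors.read_state();print(s["time"],s["ee_pos"],s["ee_rot"],s["width"])
E
```

```text
top tile find [([0.337, -0.201, 0.029], 0.78), ([0.504, -0.052, 0.024], 0.56)]
top drying_box find [([0.795, 0.116, 0.067], 0.97), ([0.533, 0.202, 0.064], 0.76)]
top door find [([0.612, 0.029, 0.056], 0.94), ([0.782, 0.024, 0.054], 0.88)]
top pigment_cup find [([0.531, 0.201, 0.066], 0.68), ([0.364, 0.147, 0.011], 0.66)]
top tile tip [([0.507, -0.051, 0.003], 0.77), ([0.343, -0.205, 0.001], 0.71)]
top drying_box tip [([0.803, 0.11, 0.001], 0.64), ([0.522, 0.201, -0.0], 0.62)]
top box_mouth tip [([0.787, 0.029, 0.001], 0.84)]
top tile_home tip []
top door_hinge tip [([0.601, 0.109, 0.033], 0.96), ([0.867, 0.005, 0.031], 0.94)]
top door_edge tip [([0.636, -0.049, 0.027], 0.92), ([0.713, 0.048, 0.032], 0.77)]
top pigment_cup tip [([0.364, 0.148, 0.002], 0.56)]
scene tile find [([0.529, -0.054, 0.02], 0.98), ([0.365, -0.199, 0.03], 0.77), ([0.332, -0.408, 0.057], 0.44)]
scene drying_box find [([0.603, 0.177, 0.057], 0.94), ([0.837, 0.112, 0.062], 0.74), ([0.352, 0.144, 0.022], 0.22)]
scene door find [([0.622, 0.031, 0.039], 0.9), ([0.798, 0.024, 0.056], 0.89)]
scene pigment_cup find [([0.353, 0.148, 0.022], 0.63)]
scene tile tip [([0.342, -0.203, 0.001], 0.74), ([0.513, -0.051, -0.002], 0.63)]
scene drying_box tip [([0.521, 0.201, -0.002], 0.89), ([0.809, 0.11, 0.0], 0.86), ([0.58, 0.48, -0.001], 0.73)]
scene box_mouth tip [([0.791, 0.031, -0.002], 0.91), ([0.695, 0.308, 0.001], 0.48)]
scene tile_home tip [([0.633, -0.049, 0.032], 0.72), ([0.521, 0.199, 0.002], 0.71)]
scene door_hinge tip [([0.868, 0.003, 0.035], 0.97), ([0.602, 0.11, 0.028], 0.9), ([0.586, -0.499, 0.015], 0.44)]
scene door_edge tip [([0.633, -0.052, 0.03], 0.74), ([0.713, 0.039, 0.031], 0.6)]
scene pigment_cup tip [([0.363, 0.148, 0.005], 0.49)]
1.2 [0.17602774 0.57359362 0.21864247] [ 1.48364873e-01  9.88932689e-01 -6.66552337e-06 -6.06155462e-06] 0.09311393880436028
```

View pics/top0.png

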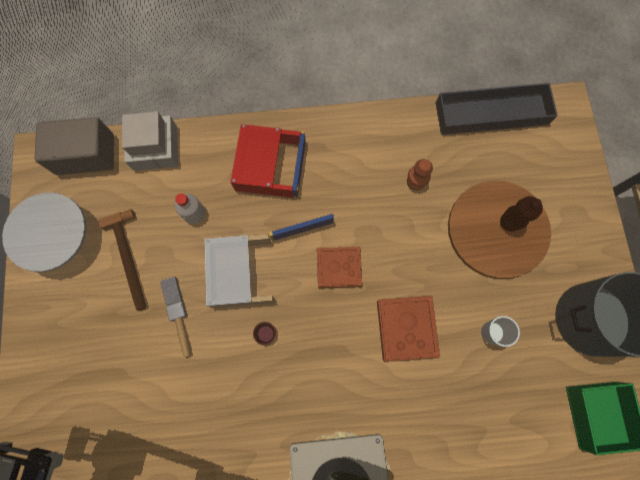

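View pics/scene0.png

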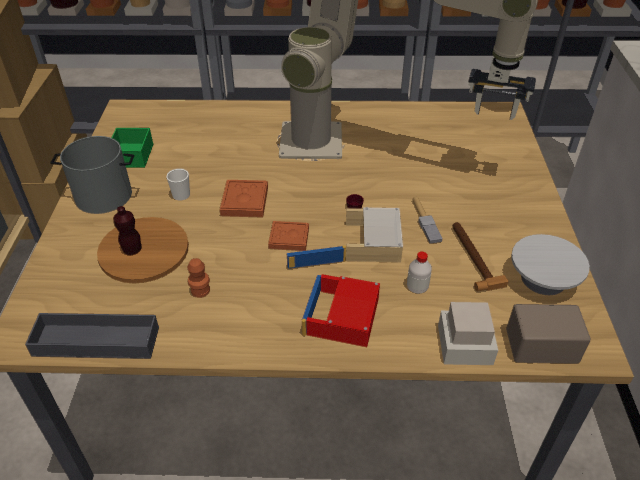

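The top view shows the cream box at px (230,270), mouth to the right. The blue door runs (272,236)–(332,218), the small tile is at (340,267) and the pigment cup at (264,333). The red box is the decoy. Next I fit the exact poses.

```bash
cat > h.py <<'E'
import numpy as np, cv2
from plant import imaging, sensors
from scipy.spatial.transform import Rotation as R
def cloud(n="top"):
    p=imaging.get_image(n); h,w=p["z_map"].shape
    f=h/2/np.tan(np.radians(p["vertical_fov"])/2)
    u,v=np.meshgrid(np.arange(w),np.arange(h)); z=p["z_map"]
    P=np.stack([(u-p["cx"])/f*z,(v-p["cy"])/f*z,z],-1)@p["world_from_camera"][:3,:3].T+p["world_from_camera"][:3,3]
    P[z<=0]=np.nan
    return p,P
def sel(P,x,y,z): return (P[...,0]>x[0])&(P[...,0]<x[1])&(P[...,1]>y[0])&(P[...,1]<y[1])&(P[...,2]>z[0])&(P[...,2]<z[1])
def rect(P,m):
    r=cv2.minAreaRect((P[m][:,:2]*1000).astype(np.float32)); return r
def blue(p,P):
    hsv=cv2.cvtColor(p["img"],cv2.COLOR_RGB2HSV); return (abs(hsv[...,0].astype(int)-112)<12)&(hsv[...,1]>120)
E
cat > m.py <<'E'
from h import *
for n in ["top","scene"]:
    p,P=cloud(n)
    print(n,"tile",rect(P,sel(P,(.42,.59),(-.14,.05),(.016,.04))))
    print("box",rect(P,sel(P,(.40,.66),(.06,.30),(.052,.07))&~blue(p,P)))
    print("door",rect(P,sel(P,(.40,.70),(-.1,.16),(.045,.07))&blue(p,P)))
    print("cup",rect(P,sel(P,(.31,.42),(.1,.2),(.022,.045))))
E
python3 m.py
```

```text
top tile ((509.44158935546875, -49.56297302246094), (109.9570541381836, 101.22681427001953), 86.09803771972656)
box ((527.3076782226562, 168.55303955078125), (214.37001037597656, 179.28192138671875), 89.156494140625)
door ((617.299560546875, 30.197654724121094), (4.994022369384766, 147.70867919921875), 12.147615432739258)
cup ((363.68560791015625, 147.63580322265625), (53.081459045410156, 54.49644088745117), 58.051944732666016)
scene tile ((498.8134765625, -68.20787048339844), (152.5396270751953, 135.19717407226562), 83.77914428710938)
box ((526.64990234375, 169.37930297851562), (212.216552734375, 179.0826416015625), 89.13890838623047)
door ((621.5307006835938, 30.91924285888672), (22.34292221069336, 154.8916473388672), 10.469165802001953)
cup ((365.213623046875, 148.05946350097656), (58.84428787231445, 55.055755615234375), 11.707487106323242)
```

```bash
python3 - <<'E'
from h import *
p,P=cloud("top")
for lim in [(.135,.30),(.125,.30)]:
    m=sel(P,(.42,.63),lim,(.055,.07))&~blue(p,P); print(rect(P,m),m.sum())
c=p["img"][170:370,170:420]; cv2.imwrite("pics/c1.png",cv2.resize(c,(750,600),interpolation=cv2.INTER_CUBIC)[:,:,::-1])
# wall top edge lines: outer extents in x by y slice
for y in np.arange(.08,.30,.02):
    m=sel(P,(.40,.66),(y-.006,y+.006),(.052,.07))&~blue(p,P)
    if m.any(): x=P[m][:,0]; print(round(y,2),x.min().round(4),x.max().round(4),m.sum())
E
```

```text
((520.8209228515625, 205.53543090820312), (141.65545654296875, 165.1136016845703), 89.38491821289062) 3115
((520.6428833007812, 200.444091796875), (151.6600341796875, 165.12094116210938), 89.0806655883789) 3155
0.08 0.601 0.6133 19
0.1 0.5961 0.6103 23
0.12 0.4385 0.6042 37
0.14 0.4376 0.6034 56
0.16 0.4377 0.6014 56
0.18 0.4382 0.6022 331
0.2 0.4378 0.6013 334
0.22 0.4385 0.6032 340
0.24 0.4391 0.6022 337
0.26 0.4391 0.6023 320
0.28 0.4394 0.6041 39
```

View pics/c1.png

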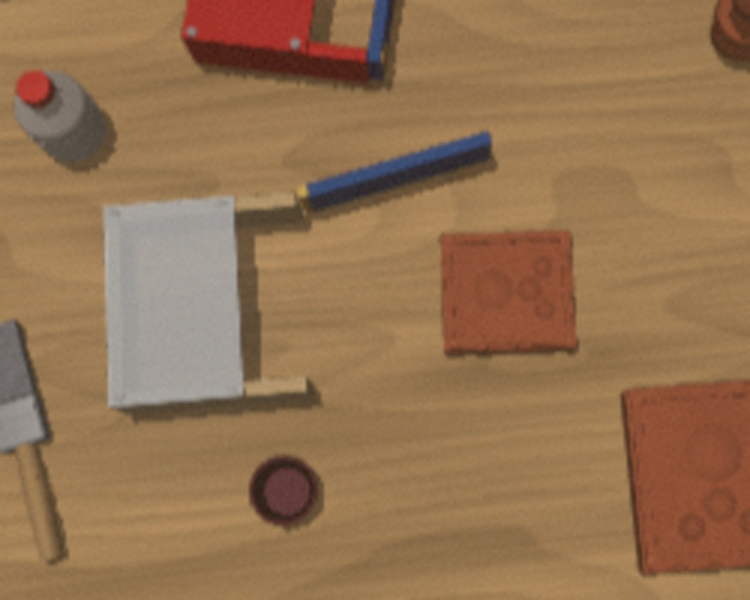

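```bash
cat > d.py <<'E'
import sys
from h import *
s=sensors.read_state(); M=R.from_quat(s["ee_rot"]); e=np.array(s["ee_pos"])
x,y,z,h=map(float,sys.argv[1:5])  # target TCP, heading(deg) of tool x
T=R.from_matrix(np.array([[np.cos(np.radians(h)),np.sin(np.radians(h)),0],[np.sin(np.radians(h)),-np.cos(np.radians(h)),0],[0,0,-1]]).T)
print(s["time"],e.round(4),"trans",M.inv().apply(np.array([x,y,z])-e).round(4),"rot",(M.inv()*T).as_rotvec().round(4),"F",np.round(s["ft_force"],1),"w",round(s["width"],4))
E
python3 d.py 0.510 -0.150 0.219 89
```

```text
1.35 [0.176  0.5736 0.2186] trans [-5.316e-01 -5.937e-01 -4.000e-04] rot [-0.     -0.      1.2904] F [ 0.3 -1.5 -1. ] w 0.0935
```

```bash
python3 -m inch '{"translation":[[-0.133,-0.148,0],[-0.266,-0.297,0],[-0.4,-0.445,0],[-0.532,-0.594,0],[-0.532,-0.594,0],[-0.532,-0.594,0],[-0.532,-0.594,0],[-0.532,-0.594,0],[-0.532,-0.594,0],[-0.532,-0.594,0],[-0.532,-0.594,0],[-0.532,-0.594,0],[-0.532,-0.594,0],[-0.532,-0.594,0],[-0.532,-0.594,0],[-0.532,-0.594,0],[-0.532,-0.594,0],[-0.532,-0.594,0],[-0.532,-0.594,0],[-0.532,-0.594,0]],"rot":[[0,0,0.1],[0,0,0.2],[0,0,0.3],[0,0,0.4],[0,0,0.5],[0,0,0.6],[0,0,0.7],[0,0,0.8],[0,0,0.9],[0,0,1.0],[0,0,1.1],[0,0,1.2],[0,0,1.29],[0,0,1.29],[0,0,1.29],[0,0,1.29],[0,0,1.29],[0,0,1.29],[0,0,1.29],[0,0,1.29]],"grip":[0,0,0,0,0,0,0,0,0,0,0,0,0,0,0,0,0,0,0,0]}'; python3 d.py 0.510 -0.142 0.010 89
```

```text
time: 3.85
ee_pos: [0.5103, -0.1503, 0.2187]
ee_rot: [0.713, 0.701, -0.0, 0.0]
ft_force: [0.4, 0.2, -0.6]
width: 0.0465
finger_force: 0.0
3.85 [ 0.5103 -0.1503  0.2187] trans [ 0.0083 -0.0005  0.2087] rot [0.     0.0001 0.0007] F [ 0.4  0.2 -0.6] w 0.0465
```

```bash
python3 -m inch '{"translation":[[0,0,0.05],[0,0,0.1],[0,0,0.15],[0,0,0.18],[0,0,0.2],[0,0,0.208],[0.005,0,0.208],[0.012,0,0.208],[0.019,0,0.208],[0.024,0,0.208],[0.029,0,0.208],[0.034,0,0.208],[0.039,0,0.208],[0.044,0,0.208],[0.049,0,0.208],[0.054,0,0.208],[0.054,0,0.208]],"rot":[[0,0,0],[0,0,0],[0,0,0],[0,0,0],[0,0,0],[0,0,0],[0,0,0],[0,0,0],[0,0,0],[0,0,0],[0,0,0],[0,0,0],[0,0,0],[0,0,0],[0,0,0],[0,0,0],[0,0,0]],"grip":[0,0,0,0,0,0,0,0,0,0,0,0,0,0,0,0,0]}'; python3 - <<'E'
from h import *
p,P=cloud("top"); print(rect(P,sel(P,(.42,.59),(-.095,.08),(.016,.027))))
E
python3 d.py 0.5205 0.13 0.010 89
```

```text
time: 5.98
ee_pos: [0.5112, -0.0957, 0.0106]
ee_rot: [0.713, 0.701, 0.0, -0.0]
ft_force: [0.5, 0.4, -0.2]
width: 0.0464
finger_force: 0.0
((506.7423400878906, -26.453262329101562), (103.6166763305664, 99.82505798339844), 89.11785888671875)
6.025 [ 0.511  -0.0958  0.0105] trans [0.226  0.0057 0.0006] rot [-0.0005 -0.0006  0.0008] F [ 0.2 -0.2  0.8] w 0.0469
```

```bash
python3 -m inch '{"translation":[[0.008,0.0005,0],[0.016,0.001,0],[0.024,0.0015,0],[0.032,0.002,0],[0.04,0.0025,0],[0.048,0.003,0],[0.056,0.0035,0],[0.064,0.004,0],[0.072,0.0045,0],[0.08,0.005,0],[0.088,0.0055,0],[0.096,0.006,0],[0.104,0.0065,0],[0.112,0.007,0],[0.12,0.0075,0],[0.128,0.008,0],[0.136,0.0085,0],[0.144,0.009,0],[0.148,0.009,0],[0.15,0.009,0]],"rot":[[0,0,0],[0,0,0],[0,0,0],[0,0,0],[0,0,0],[0,0,0],[0,0,0],[0,0,0],[0,0,0],[0,0,0],[0,0,0],[0,0,0],[0,0,0],[0,0,0],[0,0,0],[0,0,0],[0,0,0],[0,0,0],[0,0,0],[0,0,0]],"grip":[0,0,0,0,0,0,0,0,0,0,0,0,0,0,0,0,0,0,0,0]}'; python3 - <<'E'
from h import *
p,P=cloud("scene"); cv2.imwrite("pics/s2.png",cv2.resize(p["img"][170:310,230:450],(800,509))[:,:,::-1])
print([d["at"] for d in imaging.tip_of(p,"tile")])
E
python3 d.py 0.5205 0.148 0.010 89
```

```text
time: 8.52
ee_pos: [0.5228, 0.0537, 0.0107]
ee_rot: [0.713, 0.701, -0.0, 0.0]
ft_force: [0.4, -1.4, -1.0]
width: 0.0465
finger_force: 0.8
[[0.523, 0.1171, -0.0006], [0.3436, -0.2019, -0.0012]]
8.625 [0.5228 0.0537 0.0107] trans [ 0.0942 -0.0039  0.0007] rot [ 0.0001 -0.0003  0.0005] F [ 0.3  0.8 -0.5] w 0.0464
```

View pics/s2.png

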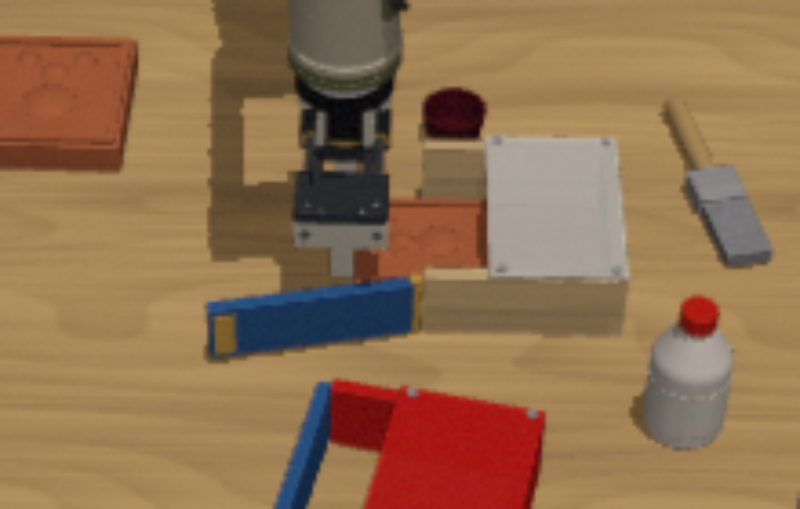

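The tile (crop px ~(430,235)) is entering the mouth straight and clear of both walls. I keep pushing.

```bash
python3 -m inch '{"translation":[[0.007,0,0],[0.014,0,0],[0.021,0,0],[0.028,0,0],[0.035,0,0],[0.042,0,0],[0.049,0,0],[0.056,0,0],[0.063,0,0],[0.07,0,0],[0.075,0,0],[0.08,0,0],[0.083,0,0],[0.086,0,0],[0.088,0,0],[0.088,0,0]],"rot":[[0,0,0],[0,0,0],[0,0,0],[0,0,0],[0,0,0],[0,0,0],[0,0,0],[0,0,0],[0,0,0],[0,0,0],[0,0,0],[0,0,0],[0,0,0],[0,0,0],[0,0,0],[0,0,0]],"grip":[0,0,0,0,0,0,0,0,0,0,0,0,0,0,0,0]}'
```

```text
time: 10.62
ee_pos: [0.5242, 0.1418, 0.0105]
ee_rot: [0.713, 0.701, 0.0, -0.0]
ft_force: [0.7, -1.7, 0.4]
width: 0.0467
finger_force: 0.3
```

Now small steps until the wall is felt.

```bash
python3 -m inch '{"translation":[[0.002,0,0],[0.004,0,0],[0.005,0,0],[0.006,0,0]],"rot":[[0,0,0],[0,0,0],[0,0,0],[0,0,0]],"grip":[0,0,0,0]}'
```

```text
time: 11.12
ee_pos: [0.5246, 0.1429, 0.0106]
ee_rot: [0.713, 0.701, -0.003, 0.002]
ft_force: [-0.8, -26.8, 5.6]
width: 0.047
finger_force: 13.7
```

Contact at 27 N means the tile is home. I back off, lift and close the fingers.

```bash
python3 -m inch '{"translation":[[-0.012,0,0],[-0.022,0,0],[-0.032,0,0],[-0.032,0,-0.03],[-0.032,0,-0.07],[-0.032,0,-0.1],[-0.032,0,-0.1],[-0.032,0,-0.1]],"rot":[[0,0,0],[0,0,0],[0,0,0],[0,0,0],[0,0,0],[0,0,0],[0,0,0],[0,0,0]],"grip":[0,0,0,0,0,-1,-1,-1]}'; python3 d.py 0.69 -0.03 0.11 89
python3 - <<'E'
from h import *
for n in ["top","scene"]:
    p=imaging.get_image(n)
    for l in ["tile","door_hinge","door_edge"]: print(n,l,[np.round(d["at"],3).tolist() for d in imaging.tip_of(p,l)])
E
```

```text
time: 12.12
ee_pos: [0.5233, 0.1153, 0.1096]
ee_rot: [0.713, 0.701, -0.0, -0.0]
ft_force: [0.1, 0.1, 0.2]
width: 0.0212
finger_force: 0.0
12.125 [0.5233 0.1153 0.1096] trans [-0.1425  0.1692 -0.0005] rot [-0.0011  0.      0.0004] F [0.1 0.1 0.2] w 0.0212
top tile [[0.341, -0.203, 0.001]]
top door_hinge [[0.871, 0.004, 0.031], [0.634, -0.05, 0.031]]
top door_edge [[0.634, -0.05, 0.032], [0.427, 0.356, -0.001]]
scene tile [[0.341, -0.201, -0.0], [0.693, 0.306, -0.0], [0.524, 0.205, -0.003]]
scene door_hinge [[0.602, 0.11, 0.03], [0.869, 0.004, 0.034], [0.524, 0.199, 0.003]]
scene door_edge [[0.713, 0.042, 0.03], [0.632, -0.048, 0.031], [0.363, 0.145, 0.006]]
```

```bash
python3 -m inch '{"translation":[[-0.036,0.042,0],[-0.072,0.085,0],[-0.107,0.127,0],[-0.143,0.169,0],[-0.143,0.169,0],[-0.143,0.169,0.03],[-0.143,0.169,0.06],[-0.143,0.169,0.083],[-0.143,0.169,0.083]],"rot":[[0,0,0],[0,0,0],[0,0,0],[0,0,0],[0,0,0],[0,0,0],[0,0,0],[0,0,0],[0,0,0]],"grip":[-1,-1,-1,-1,-1,-1,-1,-1,-1]}'; python3 - <<'E'
from h import *
p,P=cloud("top"); c=p["img"][190:350,180:393]; cv2.imwrite("pics/c3.png",cv2.resize(c,(799,600),interpolation=cv2.INTER_CUBIC)[:,:,::-1])
m=sel(P,(.46,.58),(.10,.19),(.015,.035)); print(rect(P,m),P[m][:,1].min())
s=sensors.read_state(); M=R.from_quat(s["ee_rot"]); e=np.array(s["ee_pos"])
H=np.array([.602,.110]); r=.125
for th in [1.77,1.6,1.4,1.2,1.,.8,.6,.4,.2,.1,0]:
    a=np.radians(179)+th; d=np.array([np.cos(a),np.sin(a)]); n=np.array([-d[1],d[0]])
    t=H+r*d+n*(.006+.0175*abs(n[0])+.010*abs(n[1]))
    print(th,t.round(3),M.inv().apply(np.array([*t,e[2]])-e).round(3))
E
```

```text
time: 13.65
ee_pos: [0.6881, -0.0296, 0.025]
ee_rot: [0.713, 0.701, -0.001, -0.002]
ft_force: [-0.3, -0.5, -0.6]
width: 0.0002
finger_force: 0.0
((519.4513549804688, 163.43026733398438), (20.9829044342041, 100.4188003540039), 89.27950286865234) 0.15265634822918106
1.77 [ 0.649 -0.008] [ 0.021 -0.041  0.   ]
1.6 [ 0.627 -0.015] [ 0.014 -0.063  0.   ]
1.4 [ 0.603 -0.017] [ 0.011 -0.086  0.   ]
1.2 [ 0.579 -0.016] [ 0.013 -0.111  0.   ]
1.0 [ 0.554 -0.008] [ 0.019 -0.136  0.   ]
0.8 [0.531 0.004] [ 0.031 -0.159  0.   ]
0.6 [0.511 0.021] [ 0.048 -0.18   0.   ]
0.4 [0.494 0.043] [ 0.07  -0.197  0.   ]
0.2 [0.483 0.069] [ 0.095 -0.209  0.   ]
0.1 [0.479 0.082] [ 0.109 -0.213  0.   ]
0 [0.477 0.096] [ 0.122 -0.215  0.   ]
```

View pics/c3.png

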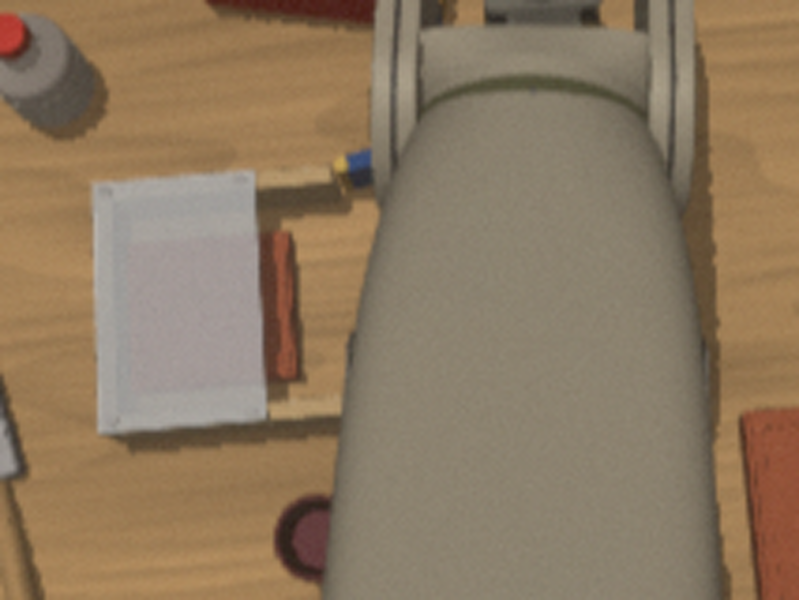

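The tile's rear strip (crop px (262–298, 232–380)) shows 0.153 m edge, flat and square inside the box, consistent with home. Next I swing the door along its arc.

```bash
python3 -m inch '{"translation":[[0.012,-0.02,0],[0.02,-0.034,0],[0.018,-0.044,0],[0.016,-0.055,0],[0.014,-0.065,0],[0.012,-0.076,0],[0.011,-0.087,0],[0.012,-0.099,0],[0.013,-0.111,0],[0.016,-0.124,0],[0.019,-0.136,0],[0.025,-0.148,0],[0.031,-0.159,0],[0.039,-0.17,0],[0.048,-0.18,0],[0.059,-0.189,0],[0.07,-0.197,0],[0.082,-0.203,0],[0.095,-0.209,0],[0.095,-0.209,0]],"rot":[[0,0,0],[0,0,0],[0,0,0],[0,0,0],[0,0,0],[0,0,0],[0,0,0],[0,0,0],[0,0,0],[0,0,0],[0,0,0],[0,0,0],[0,0,0],[0,0,0],[0,0,0],[0,0,0],[0,0,0],[0,0,0],[0,0,0],[0,0,0]],"grip":[-1,-1,-1,-1,-1,-1,-1,-1,-1,-1,-1,-1,-1,-1,-1,-1,-1,-1,-1,-1]}'; python3 -m inch '{"translation":[[0.007,-0.002,0],[0.014,-0.003,0],[0.02,-0.005,0],[0.024,-0.006,0],[0.026,-0.006,0]],"rot":[[0,0,0],[0,0,0],[0,0,0],[0,0,0],[0,0,0]],"grip":[-1,-1,-1,-1,-1]}'
```

```text
time: 16.2
ee_pos: [0.4825, 0.0692, 0.0275]
ee_rot: [0.713, 0.702, -0.0, -0.0]
ft_force: [-0.2, -0.0, 0.2]
width: 0.0006
finger_force: 0.0
time: 16.82
ee_pos: [0.4773, 0.0945, 0.0276]
ee_rot: [0.713, 0.701, -0.0, -0.0]
ft_force: [-0.2, -0.3, 0.1]
width: 0.0007
finger_force: 0.2
```

Not yet at the stop; small steps on.

```bash
python3 -m inch '{"translation":[[0.002,0,0],[0.004,0,0],[0.006,0,0],[0.006,0,0]],"rot":[[0,0,0],[0,0,0],[0,0,0],[0,0,0]],"grip":[-1,-1,-1,-1]}'
```

```text
time: 17.32
ee_pos: [0.4774, 0.0964, 0.0276]
ee_rot: [0.713, 0.701, -0.003, 0.002]
ft_force: [-1.7, -20.6, 4.8]
width: 0.0002
finger_force: 10.4
```

The stop is felt (21 N at y=0.096, matching θ=0). I back away, lift and check.

```bash
python3 -m inch '{"translation":[[-0.01,0,0],[-0.03,0,0],[-0.06,0,0],[-0.06,0,-0.05],[-0.06,0,-0.1],[-0.1,0,-0.15],[-0.15,0,-0.18],[-0.21,0,-0.18],[-0.27,0,-0.18],[-0.33,0,-0.18],[-0.33,0,-0.18],[-0.33,0,-0.18]],"rot":[[0,0,0],[0,0,0],[0,0,0],[0,0,0],[0,0,0],[0,0,0],[0,0,0],[0,0,0],[0,0,0],[0,0,0],[0,0,0],[0,0,0]],"grip":[-1,-1,-1,-1,-1,-1,-1,-1,-1,-1,-1,-1]}'; python3 - <<'E'
from h import *
p,P=cloud("top"); c=p["img"][190:350,180:393]; cv2.imwrite("pics/c4.png",cv2.resize(c,(799,600),interpolation=cv2.INTER_CUBIC)[:,:,::-1])
m=blue(p,P)&sel(P,(.4,.65),(.05,.16),(.05,.065)); q=P[m]; k=np.polyfit(q[:,0],q[:,1],1); print("door slope",k,rect(P,m))
m=sel(P,(.46,.58),(.125,.19),(.015,.035)); print(rect(P,m))
m=sel(P,(.42,.62),(.25,.32),(.05,.07)); q=P[m]
xs=np.arange(.45,.6,.01); ys=[q[abs(q[:,0]-x)<.004][:,1].max() for x in xs]; print("back wall slope",np.polyfit(xs,ys,1))
E
```

```text
time: 18.82
ee_pos: [0.4718, -0.2295, 0.2074]
ee_rot: [0.713, 0.701, 0.0, -0.0]
ft_force: [0.1, -0.3, -0.0]
width: 0.0003
finger_force: 0.0
door slope [-0.01138632  0.11794765] ((513.0194091796875, 111.9411849975586), (7.6481242179870605, 141.3289031982422), 88.67156982421875)
((519.5474243164062, 163.5889434814453), (21.105222702026367, 100.581787109375), 89.40848541259766)
back wall slope [-0.0118012   0.28069432]
```

View pics/c4.png

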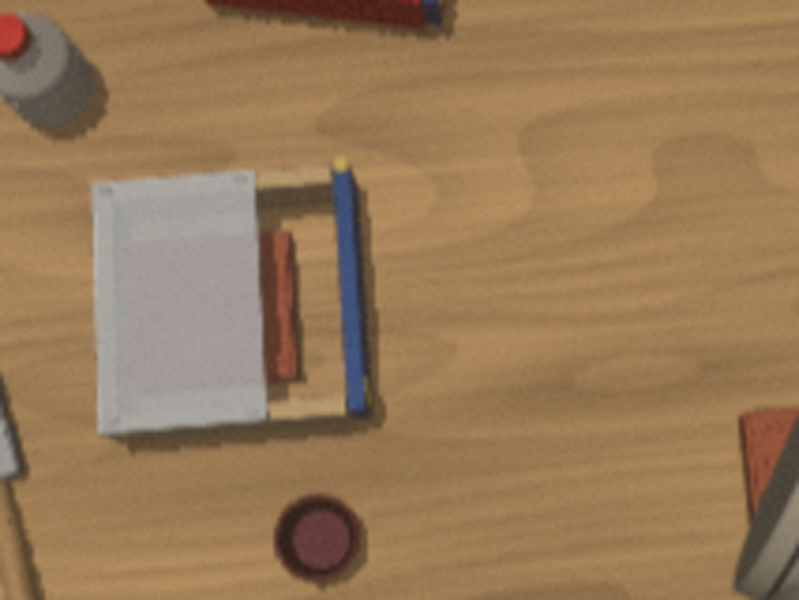

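The door (crop px (342,165)–(358,412)) lies across the mouth, parallel to the back wall within 0.001. The tile has not moved and the cup is undisturbed.

```bash
python3 -c "
from plant import job; print(job.hand_in())"
```

```text
the job is handed in; nothing more can be done
None
```

I pushed the tile home against the back wall, pushed the blue door fully shut, and handed the job in at about 19 s; the hand-in gave no verdict. The last picture showed the door parallel to the back wall and the pigment cup in place; I did not re-measure the other bystanders.

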